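# Seat the keyed support hub on the inspection turntable

## Task

Fit the blue support hub onto the spindle of the inspection turntable: lower it over the spindle, then turn it, pressing only lightly, until the tab inside it drops into the spindle's keyway, and press it fully home so that its flange lies flat on the turntable plate. Never force the hub against the turntable, leave the mug of brushes, the bronze bowl and the jar where they are, and finish with the hub released.

Things in the scene. Friction and masses are not known exactly. Their poses are not given: they have to be found in the camera images.
- hub_grip (a point): Support hub, about 0.3 kg, upright. Blue round barrel 52 mm in diameter on an aluminium flange 90 mm in diameter, 8 mm thick; 52 mm tall in all. This point: on its axis, 34 mm above its underside (26 above the flange top), where to grip the barrel. z up the bore; x points to the inner tab, also shown by orange marks on flange and barrel top. It starts on a white padded board 32 mm high.
- hub_foot (a point): Centre of the hub's underside, same axes. The bore is open at both ends: 40 mm wide in the lower 20 mm, 19 mm wide above. In the wide part one tab, 7 mm wide, stands inward from the wall to 10 mm from the axis; its lower face is 2 mm above the underside. With the tab on the spindle's collar the hub stands 11 mm above the plate and tips a little if let go; over the keyway it drops to the plate.
- stand: Inspection turntable, fixed, does not turn: grey round plate 200 mm in diameter, its top 55 mm above the bench. Origin on the axis at bench level, z up; x runs along the white start line on the plate. The keyway's direction differs every time and is not reported: it lies 0.2 to 1.2 rad counter-clockwise (from above) from the start line, and a stiff brake holds it there.
- spindle_tip (a point): Tip of the steel spindle on the plate's axis, 54 mm above the plate; axes as the stand's, not the keyway's. From the plate up: a collar 34 mm in diameter, 13 mm high, with one keyway 9.5 mm wide cut through it from rim to pin, top to bottom; then a pin 16.4 mm in diameter to 46 mm above the plate, tapering to 9 mm at the tip.
- mug: Steel mug of brushes, bystander, 70 mm in diameter, about 190 mm tall with the brushes, handle on its own +y side; origin at the centre of its underside.
- bowl: Small green bronze bowl, bystander, 90 mm in diameter, 40 mm tall; origin at the centre of its underside.
- jar: Closed amber jar, bystander, 56 mm in diameter, 75 mm tall; origin at the centre of its underside.
There are look-alikes about, which are no part of the job. Leave any purple or yellow look-alike of the part that bears hub_grip alone.

How it is judged (in metres and radians):
On the way:
1. the hub is threaded over the spindle, not yet down (z of hub_grip in the frame of stand between 0.094 and 0.116 m and horizontal distance between hub_grip and stand below 0.006 m), for 0.2 s.
At the end, for the whole second after the job is handed in: The hub is on the spindle with its tab down in the keyway: flange flat on the plate (within 2 mm of fully home), axis within 5 mm of the turntable's axis, upright within 0.05 rad, released and at rest (z of hub_grip in the frame of stand between 0.086 and 0.091 m and horizontal distance between hub_grip and stand below 0.005 m and angle between hub_grip's own z axis and vertical below 0.05 rad and linear speed of hub below 0.02 m/s); the robot touches nothing.
It fails at once if the hub forced against the turntable (over 35 N) (contact force between hub and stand above 35 N).
It fails at once if the mug of brushes disturbed (moved over 20 mm) (distance of mug from where it was at the start of the episode above 0.02 m).
It fails at once if the bronze bowl disturbed (moved over 20 mm) (distance of bowl from where it was at the start of the episode above 0.02 m).
It fails at once if the jar disturbed (moved over 20 mm) (distance of jar from where it was at the start of the episode above 0.02 m).
It also fails if it takes over 48 s, if anything falls off the work surface, if the arm or the gripper's body presses on something with over 40 N, if the wrist force passes 120 N, or if a joint passes its speed limit or range.

## Robot

A 6-joint arm with a two-finger parallel gripper is mounted at the origin on the work surface. World frame = base frame: x ahead of the robot, y to its left, z up, the work surface at z = 0. Lengths are in mm, angles in rad, forces in N, time in s.
With the tool pointing down it reaches from about 300 to 875 mm from the base axis. Payload 6.4 kg.
Tool frame: the origin (TCP) lies between the finger pads; the fingertips stand 14 mm ahead of it and the grasp point (between the pads) lies 5 mm behind it; z points along the fingers, x is the direction in which the jaws open and shut, and the axes are right-handed (so a half turn about z gives the same grasp; the last joint's range is limited). The gripper opens to 88 mm and grips with 3 to 60 N. Pads are 18 mm wide; open, the fingers measure 123 mm over their backs; the gripper's body (75 mm by 187 mm) begins 45 mm behind the grasp point.
Start: joints at [0.901, 0.181, 1.607, -0, 1.354, -0.206], TCP at [257.218, 514.276, 227.014] pointing down, gripper open.
Joint ranges: [-2.99, 2.99], [-0.89, 2.07], [0.3, 2.58], [-1.14, 4.28], [0, 2.63], [-3.12, 3.12]. Speed limits (rad/s): [2.57, 2.57, 3.01, 3.14, 3.14, 3.14].

## Interface

Orientations are given as a rotation vector (axis times angle).
In Python, from plant import * gives the robot as it stands.
- The arm moves only by the shell command python3 -m jog 'ROWS' [OPENING] [FORCE]. ROWS is text: rows parted by semicolons, each of 6 numbers parted by spaces: the shift along the tool's x, y, z in mm, then the turn, a rotation vector about the tool's x, y, z in rad. A call has 1 to 20 rows; each row is the pose to reach, as a shift and turn from the pose commanded when the call began, along the tool's axes at that moment; what a row does not reach only later rows make up. A row lasts 1/12 s, in which the tool goes at most 41.7 mm and 7.16 degrees, less where a joint would pass 70% of its speed; a pose out of reach is approached as far as the arm can. A call with a gripper value outside its range is refused whole. OPENING is the finger opening in mm, from 0 to 88.1, set as the call begins (- or left out, the last holds). The fingers move at their own pace and stop on an object; FORCE is the grip in N (left out, the last holds). Time passes only in rows, so rows that repeat a pose let the fingers close. It gives the time, the measured TCP pose, the force and the opening at its end, in the units of the state.
- observe(): the state, without advancing time (a new reading comes with each control period).
- get_image(name): name is "scene" or "side" or "wrist"; returns the picture (400x640x3 uint8, blue, green, red); there is no depth.
- calibration(name): a dict with "intrinsics" (3x3 intrinsics, pixels), "extrinsics" (4x4, takes a point from world to camera coordinates). Camera axes: x right, y down, z forward; pixel columns grow to the right and rows downward; lengths in mm; the calibration is good to about 2 mm. A picture is of the moment at which its call begins: read the wrist's pose just before it. calibration takes no time and is no camera call; for the wrist camera it gives the pose at the moment of the call.
- close_job(): hands the job in, once; it reports no verdict.
The state is a dict: "time_s": time; "joint_pos": joint angles; "qvel": joint speeds; "effort": joint torques, N m; "tool_pos": TCP position; "orientation": TCP orientation; "contact_force": force on the tool from outside, world axes, zero at the start; "torque": the same for the moment, N m; "width": opening from 0.0 (shut) to 1.0 (fully open).
Only numpy, scipy, OpenCV 4.12 (cv2) and the standard library are available. Lean on these libraries where they do the work, as an engineer would, in place of code of your own. Each camera call takes 0.05 s, during which the arm holds its last target.

## Working session

There is one attempt and no reset: what is moved stays moved. The work goes in short steps, Python scripts to look and compute and a shell command to move; the robot and the scene stay as the last step left them, time stands still between calls to the robot, and variables do not carry over. Pictures are saved under pics/ and viewed, and the job is handed in when it is done.

```bash
ls; mkdir -p pics; python3 - <<'E'
from plant import *
import cv2,numpy as np
print(observe())
for n in ("scene","side","wrist"):
    c=calibration(n); print(n,np.round(c["intrinsics"],1).tolist(),np.round(c["extrinsics"],3).tolist())
    cv2.imwrite(f"pics/{n}0.png",get_image(n))
E
```

```text
pics
{'time_s': 0.0, 'joint_pos': array([ 9.00721818e-01,  1.81509666e-01,  1.60798923e+00, -1.79408660e-05,
        1.35378389e+00, -2.06318854e-01]), 'qvel': array([ 0.00050476, -0.00061758, -0.002136  ,  0.00110198, -0.00064415,
       -0.00107559]), 'effort': array([-1.03530485e-03, -4.33851850e+01, -3.41849506e+01,  7.01916497e-02,
        3.86450335e-02, -1.07043377e-04]), 'tool_pos': array([256.85755396, 513.83278815, 226.13686315]), 'orientation': array([ 2.67198028e+00,  1.65118231e+00, -2.48660674e-03]), 'contact_force': array([0.66523997, 0.11427334, 0.59633842]), 'torque': array([-0.01036369,  0.01749461, -0.0163222 ]), 'width': 1.0010027845772642}
scene [[372.7, 0.0, 315.0], [0.0, 372.7, 195.1], [0.0, 0.0, 1.0]] [[-0.616, 0.788, 0.012, 386.218], [0.575, 0.46, -0.676, -243.07], [-0.538, -0.41, -0.737, 1283.614], [0.0, 0.0, 0.0, 1.0]]
side [[436.5, 0.0, 325.0], [0.0, 436.5, 200.4], [0.0, 0.0, 1.0]] [[-0.954, -0.3, -0.001, 559.455], [-0.231, 0.738, -0.634, 202.862], [0.191, -0.605, -0.773, 858.407], [0.0, 0.0, 0.0, 1.0]]
wrist [[321.1, 0.0, 328.2], [0.0, 321.1, 196.2], [0.0, 0.0, 1.0]] [[0.448, 0.894, -0.0, -575.117], [0.848, -0.425, 0.315, -43.403], [0.281, -0.142, -0.949, 391.477], [0.0, 0.0, 0.0, 1.0]]
```

View pics/scene0.png

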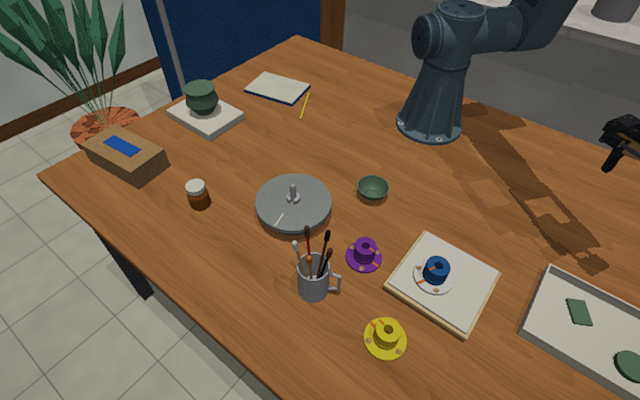

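View pics/side0.png

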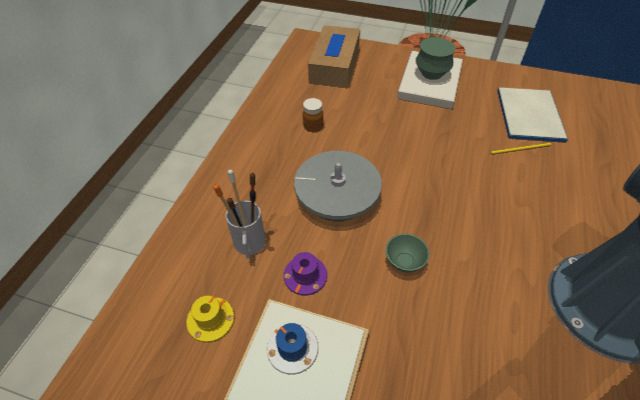

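View pics/wrist0.png

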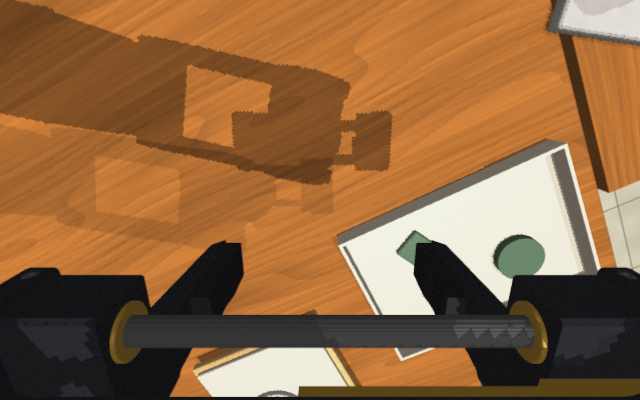

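Candidates: the blue hub (scene 436,270; side 291,342) on the white board, a purple look-alike (scene 365,253) and a yellow one (scene 386,335). The blue one fits: it has a blue barrel and aluminium flange and stands on the white padded board. I'll confirm it in an enlarged crop.

```bash
python3 - <<'E'
import cv2,numpy as np
a=cv2.imread("pics/scene0.png");b=cv2.imread("pics/side0.png")
f=lambda i,x,y,w,h:cv2.resize(i[y:y+h,x:x+w],(400,300),interpolation=cv2.INTER_CUBIC)
t=np.vstack([np.hstack([f(a,395,235,80,60),f(b,250,310,80,60)]),np.hstack([f(a,246,160,100,75),f(b,288,140,100,75)])])
cv2.imwrite("pics/crop0.png",t)
E
```

```text
(no output)
```

View pics/crop0.png

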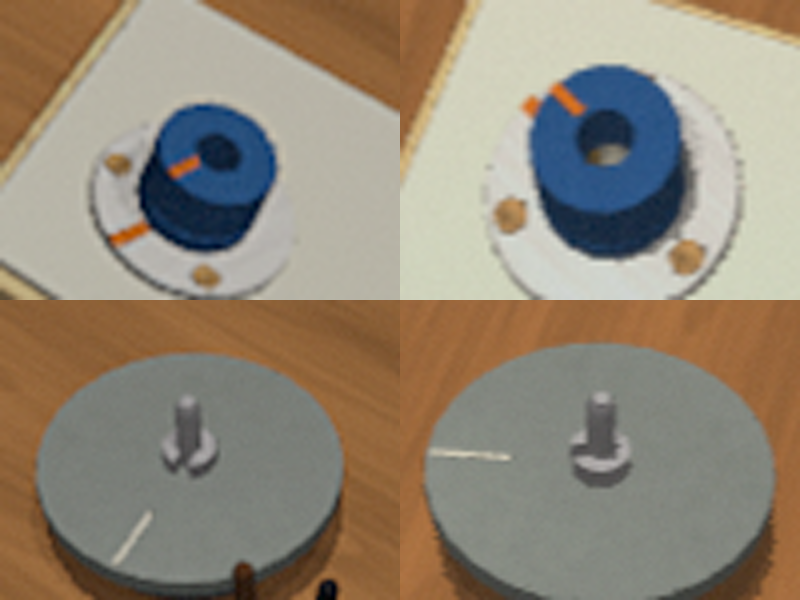

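The crop confirms a blue barrel on an aluminium flange, with orange marks up-left of the bore in the side view. The collar notch shows at scene ≈ (290,201) and side ≈ (332,178). Next I'll measure.

```bash
cat > h.py <<'E'
import cv2,numpy as np
from plant import *
def ray(n,p):
    c=calibration(n);K=c["intrinsics"];E=c["extrinsics"];R=E[:3,:3];t=E[:3,3]
    return -R.T@t, R.T@np.linalg.solve(K,[p[0],p[1],1])
def onz(n,p,z):
    o,d=ray(n,p);return (o+d*(z-o[2])/d[2])[:2]
def px(n,P):
    c=calibration(n);q=c["extrinsics"][:3,:3]@np.array(P)+c["extrinsics"][:3,3];q=c["intrinsics"]@q;return q[:2]/q[2]
def tri(m):
    A=np.zeros((3,3));b=np.zeros(3)
    for n,p in m:
        o,d=ray(n,p);d=d/np.linalg.norm(d);M=np.eye(3)-np.outer(d,d);A+=M;b+=M@o
    return np.linalg.solve(A,b)
def circ(n,cnt,z):
    w=np.array([onz(n,p,z) for p in cnt.reshape(-1,2)]);A=np.c_[2*w,np.ones(len(w))]
    s=np.linalg.lstsq(A,(w**2).sum(1),rcond=None)[0];return s[:2],np.sqrt(s[2]+s[:2]@s[:2])
def big(m):
    c=cv2.findContours(m.astype(np.uint8),cv2.RETR_EXTERNAL,cv2.CHAIN_APPROX_NONE)[0]
    return max(c,key=cv2.contourArea)
E
python3 - <<'E'
from h import *
for n,(x,y,w,h),pr in (("scene",(395,235,80,60),(246,160,100,75)),("side",(250,310,80,60),(288,140,100,75))):
    im=cv2.imread(f"pics/{n}0.png");hsv=cv2.cvtColor(im,cv2.COLOR_BGR2HSV)
    m=np.zeros(im.shape[:2],bool);m[y:y+h,x:x+w]=1
    blue=m&(hsv[...,0]>95)&(hsv[...,0]<125)&(hsv[...,1]>130)
    v=hsv[...,2][blue];top=blue&(hsv[...,2]>95)
    print(n,np.percentile(v,[5,25,50,75,95]))
    hull=cv2.convexHull(big(top));print(" top",circ(n,hull,84))
    org=m&(hsv[...,0]>5)&(hsv[...,0]<20)&(hsv[...,1]>190)&(hsv[...,2]>150)
    k,l,s,c=cv2.connectedComponentsWithStats(org.astype(np.uint8))
    for i in range(1,k):
        if s[i,4]>2: print(" orange",c[i],s[i,4],"z84",onz(n,c[i],84),"z40",onz(n,c[i],40))
    x,y,w,h=pr
    m[:]=0;m[y:y+h,x:x+w]=1
    pl=m&(hsv[...,1]<45)&(hsv[...,2]>85);pl=cv2.morphologyEx(pl.astype(np.uint8),cv2.MORPH_OPEN,np.ones((3,3)))
    print(" plate",circ(n,cv2.convexHull(big(pl)),55),np.percentile(hsv[...,2][y:y+h,x:x+w],[10,50,90]))
    ln=m&(hsv[...,2]>170)&(hsv[...,1]<60)
    ys,xs=np.nonzero(ln);print(" line px",[(onz(n,(a,b),55).round(0).tolist(),a,b) for a,b in zip(xs,ys)][::4])
T=tri([("scene",(293,184.5)),("side",(338.3,164.5))]);print("tip",T,px("scene",T),px("side",T))
for n,p in (("scene",(290.5,201)),("side",(332.5,178.5))): print("key",onz(n,p,68))
E
```

```text
scene [ 49.   58.   89.5 122.  126. ]
 top (array([559.01725887, 282.81511549]), np.float64(24.292860932108216))
 orange [431. 268.] 7 z84 [574.46458626 273.87373935] z40 [543.08297569 270.07882412]
 orange [420.41666667 281.25      ] 12 z84 [617.54403083 270.83362549] z40 [588.89927067 266.8455709 ]
 plate (array([ 590.44964304, -102.01096154]), np.float64(98.86513502339233)) [110.9 130.  149. ]
 line px [([644.0, -93.0], np.int64(282), np.int64(214)), ([654.0, -90.0], np.int64(280), np.int64(217)), ([665.0, -88.0], np.int64(278), np.int64(220)), ([671.0, -85.0], np.int64(277), np.int64(222))]
side [ 62.  68. 131. 134. 136.]
 top (array([557.6756747 , 282.31154744]), np.float64(24.61074146277067))
 orange [282.77777778 329.22222222] 9 z84 [575.30397421 273.02832592] z40 [585.17458201 256.62055052]
 orange [275.66666667 330.66666667] 3 z84 [585.84814385 279.00139195] z40 [596.37307692 262.96427902]
 plate (array([ 588.94215877, -102.15292653]), np.float64(98.88367252097838)) [131. 137. 160.]
 line px [([605.0, -154.0], np.int64(337), np.int64(164)), ([681.0, -87.0], np.int64(297), np.int64(177)), ([682.0, -83.0], np.int64(296), np.int64(178)), ([673.0, -86.0], np.int64(300), np.int64(178)), ([665.0, -89.0], np.int64(304), np.int64(178)), ([656.0, -91.0], np.int64(308), np.int64(178)), ([577.0, -116.0], np.int64(344), np.int64(178)), ([644.0, -92.0], np.int64(313), np.int64(179)), ([593.0, -105.0], np.int64(336), np.int64(180)), ([584.0, -107.0], np.int64(340), np.int64(180))]
tip [ 587.96490809 -101.74380721  110.2151083 ] [293.03063009 184.56160004] [338.33376004 164.4284542 ]
key [605.94755619 -96.66025444]
key [598.73441496 -95.36849776]
```

```bash
python3 - <<'E'
from h import *
for n in ("scene","side"):
    g=cv2.cvtColor(cv2.imread(f"pics/{n}0.png"),cv2.COLOR_BGR2GRAY).astype(np.float32)
    C={"scene":(590.4,-102),"side":(588.9,-102.1)}[n]
    for r in (11.5,14):
        print(n,r,[(round(a,1),int(cv2.remap(g,*[np.float32([[v]]) for v in px(n,(C[0]+r*np.cos(a),C[1]+r*np.sin(a),68))],cv2.INTER_LINEAR)[0,0])) for a in np.arange(-1,2.4,.1)])
M=tri([("scene",(313.5,291)),("side",(247,240))]);print("mug",M)
for n,p in (("scene",(313.5,295)),("side",(249,250))): print("mug base",onz(n,p,0))
for nm,a,b in (("white brush",(295,245),(232,174)),("orange",(308.5,258),(218,189)),("b1",(327,235),(252.5,178)),("b2",(307,230),(230,202)),("bowl",(373,184),(407,246)),("jar",(195,186),(313,106)),("mughandle",(339,283),(244,237)),("purple",(366,248),(305,263))):
    print(nm,tri([("scene",a),("side",b)]).round())
E
```

```text
scene 11.5 [(np.float64(-1.0), 148), (np.float64(-0.9), 153), (np.float64(-0.8), 156), (np.float64(-0.7), 158), (np.float64(-0.6), 159), (np.float64(-0.5), 160), (np.float64(-0.4), 159), (np.float64(-0.3), 153), (np.float64(-0.2), 139), (np.float64(-0.1), 121), (np.float64(-0.0), 101), (np.float64(0.1), 85), (np.float64(0.2), 75), (np.float64(0.3), 71), (np.float64(0.4), 74), (np.float64(0.5), 79), (np.float64(0.6), 95), (np.float64(0.7), 111), (np.float64(0.8), 125), (np.float64(0.9), 138), (np.float64(1.0), 147), (np.float64(1.1), 151), (np.float64(1.2), 158), (np.float64(1.3), 161), (np.float64(1.4), 165), (np.float64(1.5), 164), (np.float64(1.6), 162), (np.float64(1.7), 161), (np.float64(1.8), 161), (np.float64(1.9), 161), (np.float64(2.0), 160), (np.float64(2.1), 159), (np.float64(2.2), 159), (np.float64(2.3), 158)]
scene 14 [(np.float64(-1.0), 154), (np.float64(-0.9), 153), (np.float64(-0.8), 151), (np.float64(-0.7), 149), (np.float64(-0.6), 148), (np.float64(-0.5), 149), (np.float64(-0.4), 149), (np.float64(-0.3), 144), (np.float64(-0.2), 138), (np.float64(-0.1), 128), (np.flo
[... 1827 characters left out ...]
, 136), (np.float64(0.8), 144), (np.float64(0.9), 154), (np.float64(1.0), 151), (np.float64(1.1), 151), (np.float64(1.2), 156), (np.float64(1.3), 147), (np.float64(1.4), 140), (np.float64(1.5), 141), (np.float64(1.6), 147), (np.float64(1.7), 151), (np.float64(1.8), 156), (np.float64(1.9), 159), (np.float64(2.0), 156), (np.float64(2.1), 151), (np.float64(2.2), 143), (np.float64(2.3), 140)]
mug [739.51794626  81.65967097   6.20262184]
mug base [745.93727681  88.59662109]
mug base [727.08819888  97.50639149]
white brush [758.  49. 178.]
orange [766.  91. 179.]
b1 [706.  80. 200.]
b2 [732.  80. 183.]
bowl [406.  26.  52.]
jar [ 722. -327.   67.]
mughandle [719. 128.  79.]
purple [591. 122.  46.]
```

```bash
cat >> h.py <<'E'
from scipy.spatial.transform import Rotation as Ro
def state():
    s=observe();R=Ro.from_rotvec(s["orientation"]).as_matrix();return s,np.array(s["tool_pos"]),R
def go(P,yaw=None):
    s,p,R=state();y=np.arctan2(R[1,0],R[0,0]);sh=R.T@(np.array(P)-p)
    ph=0 if yaw is None else (y-yaw+np.pi)%(2*np.pi)-np.pi
    print("t",s["time_s"],"yaw",y.round(3),"shift",sh.round(1),"turnz",round(ph,3),"tilt",R[:,2].round(4))
E
python3 -c "
from h import *
go((558.4,282.5,170),0.5)"
```

```text
t 0.15 yaw 1.107 shift [-72.1 373.1  56.4] turnz 0.607 tilt [-8.e-04 -1.e-03 -1.e+00]
```

```bash
python3 -m jog '-72 373 56 0 0 0.6;-72 373 56 0 0 0.6;-72 373 56 0 0 0.6;-72 373 56 0 0 0.6;-72 373 56 0 0 0.6;-72 373 56 0 0 0.6;-72 373 56 0 0 0.6;-72 373 56 0 0 0.6;-72 373 56 0 0 0.6;-72 373 56 0 0 0.6;-72 373 56 0 0 0.6;-72 373 56 0 0 0.6;-72 373 56 0 0 0.6;-72 373 56 0 0 0.6' 88; python3 - <<'E'
from h import *
go((558.4,282.5,170),0.5);cv2.imwrite("pics/w1.png",get_image("wrist"))
print(px("wrist",(558.4,282.5,84)))
E
```

```text
time_s: 1.32
tool_pos: [557.3, 284.5, 171.3]
orientation: [-3.04, -0.791, 0.0]
contact_force: [-1.0, -0.6, -0.3]
width: 0.997
t 1.3167 yaw 0.509 shift [-0.   2.3  1.3] turnz 0.009 tilt [-1.e-04  3.e-04 -1.e+00]
[326.69195982 199.15605115]
```

View pics/w1.png

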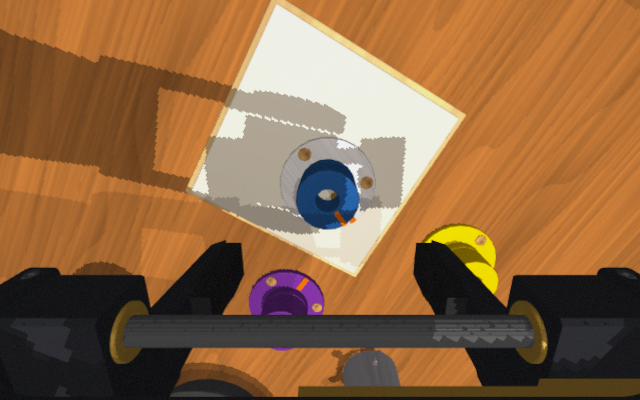

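Wrist view: the hub top is at about (328,200) with its orange mark at (345,217). That agrees with the prediction of (327,199).

```bash
python3 - <<'E'
from h import *
im=cv2.imread("pics/w1.png");cv2.imwrite("pics/w1c.png",cv2.resize(im[130:240,270:390],(720,660),interpolation=cv2.INTER_CUBIC)[:600])
h=cv2.cvtColor(im,cv2.COLOR_BGR2HSV)
org=(h[...,0]>4)&(h[...,0]<20)&(h[...,1]>190)&(h[...,2]>140);org[:,:280]=0;org[:,390:]=0;org[:150]=0;org[235:]=0
k,l,s,c=cv2.connectedComponentsWithStats(org.astype(np.uint8))
for i in range(1,k):
  if s[i,4]>3: print(c[i],s[i,4],onz("wrist",c[i],84),onz("wrist",c[i],40))
E
```

```text
[339.86046512 218.48837209] 43 [576.10517228 273.02893652] [586.44569228 258.14512464]
[352.125 219.875] 16 [585.59330121 276.88934555] [597.62963584 262.69550512]
```

View pics/w1c.png

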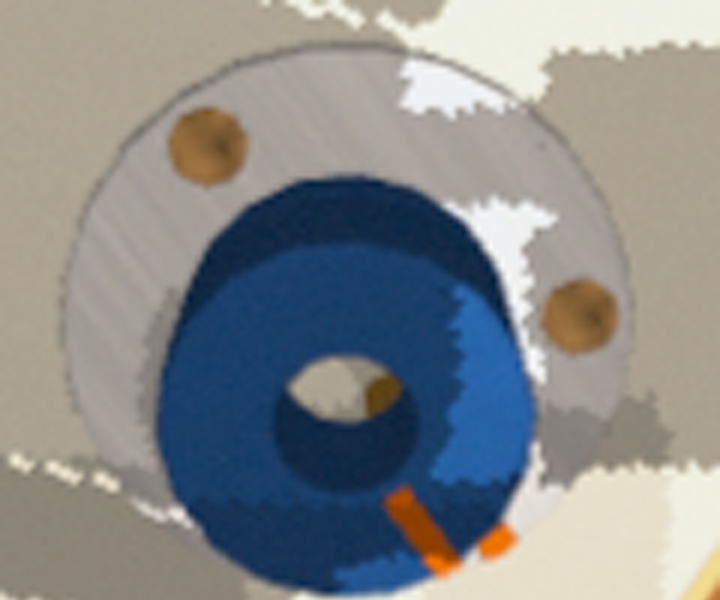

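```bash
python3 - <<'E'
from h import *
a=onz("wrist",(327.8,199.7),84);b=onz("wrist",(327.6,200.6),84);print(a,b)
go((558.6,282.2,61),0.5)
E
```

```text
[559.41078511 282.52926376] [559.64428989 281.77596653]
t 1.3667 yaw 0.509 shift [-1.000e-01  2.600e+00  1.104e+02] turnz 0.009 tilt [ 2.e-04  3.e-04 -1.e+00]
```

```bash
python3 -m jog '0.2 2.7 30 0 0 0;0.2 2.7 60 0 0 0;0.2 2.7 80 0 0 0;0.2 2.7 95 0 0 0;0.2 2.7 104 0 0 0;0.2 2.7 109 0 0 0;0.2 2.7 109 0 0 0;0.2 2.7 109 0 0 0' 88; python3 -c "
from h import *
go((559,282.3,61),0.5)"
```

```text
time_s: 2.03
tool_pos: [560.4, 281.3, 62.9]
orientation: [-3.041, -0.789, -0.002]
contact_force: [0.5, 0.2, 0.7]
width: 0.998
t 2.0333 yaw 0.508 shift [-0.8 -1.5  1.9] turnz 0.008 tilt [ 1.2e-03  4.0e-04 -1.0e+00]
```

```bash
python3 -m jog '-0.8 -1.5 1.5 0 0 0;-0.8 -1.5 1.5 0 0 0;-0.8 -1.5 1.5 0 0 0;-0.8 -1.5 1.5 0 0 0;-0.8 -1.5 1.5 0 0 0;-0.8 -1.5 1.5 0 0 0' 88; python3 -m jog '0 0 0 0 0 0;0 0 0 0 0 0;0 0 0 0 0 0;0 0 0 0 0 0;0 0 0 0 0 0;0 0 0 0 0 0;0 0 0 0 0 0;0 0 0 0 0 0' 48 25;python3 -m jog '0 0 0 0 0 0;0 0 0 0 0 0'
```

```text
time_s: 2.53
tool_pos: [558.8, 281.7, 60.7]
orientation: [3.041, 0.788, 0.001]
contact_force: [-0.9, 0.8, -1.0]
width: 0.998
time_s: 3.2
tool_pos: [558.6, 281.7, 60.5]
orientation: [3.041, 0.788, -0.0]
contact_force: [-0.6, 0.1, -0.0]
width: 0.589
time_s: 3.37
tool_pos: [558.6, 281.7, 60.5]
orientation: [-3.041, -0.788, 0.0]
contact_force: [0.1, 0.2, -0.6]
width: 0.589
```

```bash
python3 -m jog '0 0 -20 0 0 0;0 0 -60 0 0 0;0 0 -100 0 0 0;0 0 -120 0 0 0;0 0 -120 0 0 0;0 0 -120 0 0 0;0 0 -120 0 0 0' ; python3 -c "
from h import *
go((665,-127,180),1.26)"
```

```text
time_s: 3.95
tool_pos: [557.3, 281.3, 178.1]
orientation: [3.041, 0.788, -0.006]
contact_force: [-0.6, -0.9, -3.0]
width: 0.586
t 3.95 yaw 0.507 shift [-104.   409.2   -1.9] turnz -0.753 tilt [-0.0035 -0.001  -1.    ]
```

```bash
python3 -m jog '-104 409 -2 0 0 -0.75;-104 409 -2 0 0 -0.75;-104 409 -2 0 0 -0.75;-104 409 -2 0 0 -0.75;-104 409 -2 0 0 -0.75;-104 409 -2 0 0 -0.75;-104 409 -2 0 0 -0.75;-104 409 -2 0 0 -0.75;-104 409 -2 0 0 -0.75;-104 409 -2 0 0 -0.75;-104 409 -2 0 0 -0.75;-104 409 -2 0 0 -0.75;-104 409 -2 0 0 -0.75;-104 409 -2 0 0 -0.75;-104 409 -2 0 0 -0.75;-104 409 -2 0 0 -0.75;-104 409 -2 0 0 -0.75;-104 409 -2 0 0 -0.75' ; python3 - <<'E'
from h import *
go((665,-127,180),1.26);cv2.imwrite("pics/w2.png",get_image("wrist"))
print(px("wrist",(589.2,-102,109)),px("wrist",(589.2,-102,68)))
E
```

```text
time_s: 5.45
tool_pos: [666.4, -125.3, 182.8]
orientation: [2.54, 1.849, 0.0]
contact_force: [0.7, -0.7, -2.7]
width: 0.587
t 5.45 yaw 1.258 shift [-2.1 -0.8  2.8] turnz -0.002 tilt [ 3.e-04 -1.e-04 -1.e+00]
[325.14092721  90.3251053 ] [325.55120268  90.18781475]
```

View pics/w2.png

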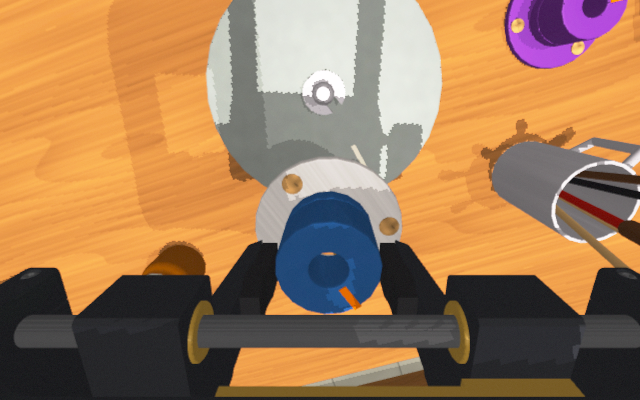

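```bash
python3 - <<'E'
import cv2,numpy as np
im=cv2.imread("pics/w2.png")
a=cv2.resize(im[68:118,298:348],(400,400),interpolation=cv2.INTER_CUBIC)
b=cv2.resize(im[190:320,265:395],(400,400),interpolation=cv2.INTER_CUBIC)
cv2.imwrite("pics/w2c.png",np.hstack([a,b]))
E
```

```text
(no output)
```

View pics/w2c.png

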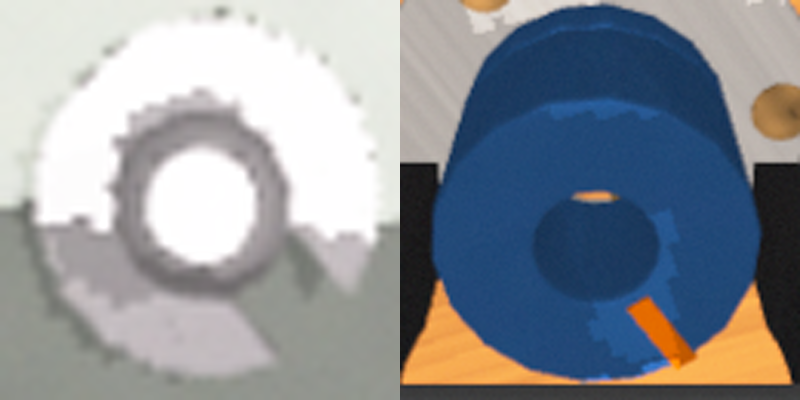

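```bash
python3 - <<'E'
from h import *
s,p,R=state();print(p,np.arctan2(R[1,0],R[0,0]))
tip=onz("wrist",(323.25,93.6),109);col=onz("wrist",(323.6,92.6),68);print(tip,col)
e=[onz("wrist",(298+x/8,68+y/8),68) for x,y in ((275,360),(350,292))]
for c in (tip,col):print([np.arctan2(*(q-c)[::-1]) for q in e],np.arctan2(*(np.mean(e,0)-c)[::-1]))
zt=p[2]+23.4
q=lambda x,y:onz("wrist",(265+(x-400)*.325,190+y*.325),zt)
for c in ((596.5,240),(596.5,246)):
  h=q(*c);m=q(662,333);print("hub",h,R.T@np.r_[h-p[:2],0],"mark",np.arctan2(*(m-h)[::-1]))
im=cv2.imread("pics/w2.png")
b=cv2.cvtColor(im,cv2.COLOR_BGR2HSV)
# keyway dir from mark line itself
a1,a2=q(637,302),q(686,364);print("mark line",np.arctan2(*(a2-a1)[::-1]))
E
```

```text
[ 666.43481861 -125.54329803  182.80979703] 1.2580832095016723
[ 590.83550792 -103.90855904] [ 590.4760872  -104.08184532]
[np.float64(0.09910191812022985), np.float64(0.7035437340958869)] 0.4005384683912864
[np.float64(0.10689020743658781), np.float64(0.6978076567870973)] 0.40169644938334576
hub [ 666.64955501 -124.68854067] [ 8.79365475e-01 -5.86364767e-02 -9.11154301e-07] mark 0.24047889257039282
hub [ 667.66466021 -125.01727153] [8.78865554e-01 1.00836966e+00 4.43455790e-04] mark 0.269707909299156
mark line 0.2913918235745526
```

Wrist view: the spindle tip is at (323,94), and the collar notch runs from the pin down-right at a world yaw of about 0.40. The held hub's mark is at a yaw of about 0.27. Next I'll go over the spindle.

```bash
python3 -c "
from h import *
go((590,-103.8,160))"
```

```text
t 5.5 yaw 1.258 shift [ -2.8 -79.4  22.8] turnz 0 tilt [ 4.e-04 -1.e-04 -1.e+00]
```

```bash
python3 -m jog '-2.8 -30 0 0 0 0;-2.8 -60 0 0 0 0;-2.8 -79.4 10 0 0 0;-2.8 -79.4 20 0 0 0;-2.8 -79.4 22 0 0 0;-2.8 -79.4 22 0 0 0;-2.8 -79.4 22 0 0 0;-2.8 -79.4 22 0 0 0;-2.8 -79.4 22 0 0 0;-2.8 -79.4 22 0 0 0' ; python3 - <<'E'
from h import *
go((590,-103.8,160))
a=get_image("scene");b=get_image("side")
f=lambda i,x,y:cv2.resize(i[y:y+90,x:x+80],(400,450),interpolation=cv2.INTER_CUBIC)
cv2.imwrite("pics/c3.png",np.hstack([f(a,253,130),f(b,298,110)]))
E
```

```text
time_s: 6.33
tool_pos: [590.5, -104.8, 160.8]
orientation: [2.541, 1.847, 0.001]
contact_force: [0.2, -0.1, -3.2]
width: 0.59
t 6.3333 yaw 1.257 shift [ 0.8 -0.8  0.8] turnz 0 tilt [ 7.e-04 -3.e-04 -1.e+00]
```

View pics/c3.png

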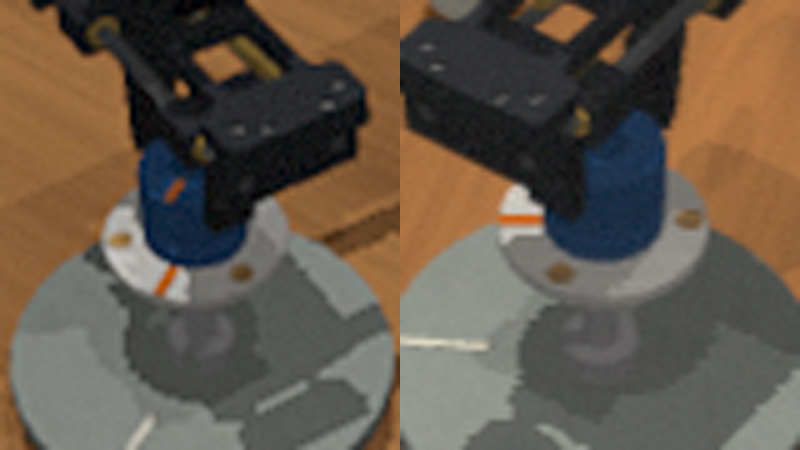

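The hub hangs upright over the spindle, and its flange mark points near the start line as intended. I'll descend slowly.

```bash
python3 -m jog '0.6 -0.5 10 0 0 0;0.6 -0.5 20 0 0 0;0.6 -0.5 30 0 0 0;0.6 -0.5 36 0 0 0;0.6 -0.5 40 0 0 0;0.6 -0.5 40 0 0 0;0.6 -0.5 40 0 0 0;0.6 -0.5 40 0 0 0'; python3 -c "
from h import *
go((590,-103.8,109))"
```

```text
time_s: 7.1
tool_pos: [590.0, -103.9, 120.9]
orientation: [2.541, 1.847, 0.001]
contact_force: [-0.1, -0.5, -2.7]
width: 0.584
t 7.1 yaw 1.257 shift [ 0.1 -0.  11.9] turnz 0 tilt [ 6.e-04 -2.e-04 -1.e+00]
```

```bash
python3 -m jog '0 0 2 0 0 0;0 0 4 0 0 0;0 0 5 0 0 0;0 0 5 0 0 0'; python3 -m jog '0 0 1 0 0 0;0 0 2 0 0 0;0 0 3 0 0 0;0 0 3 0 0 0'; python3 -m jog '0 0 1 0 0 0;0 0 2 0 0 0;0 0 3 0 0 0;0 0 3 0 0 0'
```

```text
time_s: 7.43
tool_pos: [589.5, -103.7, 115.3]
orientation: [-2.541, -1.847, 0.0]
contact_force: [-0.2, -0.4, -3.0]
width: 0.586
time_s: 7.77
tool_pos: [589.5, -103.7, 112.3]
orientation: [-2.541, -1.847, 0.0]
contact_force: [0.4, 0.4, -2.4]
width: 0.586
time_s: 8.1
tool_pos: [589.5, -103.8, 109.2]
orientation: [-2.541, -1.847, 0.0]
contact_force: [-0.4, -0.5, -3.6]
width: 0.588
```

```bash
python3 -m jog '0 0 1 0 0 0;0 0 2 0 0 0;0 0 3 0 0 0;0 0 3 0 0 0';python3 -m jog '0 0 1 0 0 0;0 0 2 0 0 0;0 0 3 0 0 0;0 0 4 0 0 0;0 0 4 0 0 0'; python3 -m jog '0 0 1 0 0 0;0 0 2 0 0 0;0 0 3 0 0 0;0 0 4 0 0 0;0 0 4 0 0 0'
```

```text
time_s: 8.43
tool_pos: [589.5, -103.8, 106.2]
orientation: [-2.541, -1.847, 0.0]
contact_force: [-0.2, 0.4, -2.7]
width: 0.584
time_s: 8.85
tool_pos: [589.5, -103.7, 102.2]
orientation: [-2.541, -1.847, 0.0]
contact_force: [0.1, 0.8, -2.9]
width: 0.587
time_s: 9.27
tool_pos: [589.5, -103.7, 98.2]
orientation: [-2.541, -1.847, 0.0]
contact_force: [-0.7, -0.5, -2.6]
width: 0.586
```

Threaded without side load, about 3.5 mm above the collar. Next I'll ease down to near contact and turn counter-clockwise.

```bash
python3 -m jog '0 0 1 0 0 0;0 0 2 0 0 0;0 0 3 0 0 0;0 0 3.5 0 0 0;0 0 3.5 0 0 0;0 0 3.5 0 0 0';python3 -m jog '0 0 0.5 0 0 0;0 0 0.5 0 0 0;0 0 0.5 0 0 0'
```

```text
time_s: 9.77
tool_pos: [589.6, -103.8, 95.0]
orientation: [-2.541, -1.847, 0.0]
contact_force: [-0.2, -0.4, -2.2]
width: 0.583
time_s: 10.02
tool_pos: [589.7, -103.8, 94.5]
orientation: [2.541, 1.847, -0.0]
contact_force: [-0.9, -0.6, -2.7]
width: 0.582
```

```bash
python3 -m jog '0 0 0.5 0 0 -0.02;0 0 0.7 0 0 -0.05;0 0 0.7 0 0 -0.08;0 0 0.7 0 0 -0.11;0 0 0.7 0 0 -0.13;0 0 0.7 0 0 -0.13;0 0 0.7 0 0 -0.13';python3 -m jog '0 0 0.5 0 0 0;0 0 1 0 0 0;0 0 1 0 0 0;0 0 1 0 0 0'
```

```text
time_s: 10.6
tool_pos: [589.7, -103.8, 93.8]
orientation: [-2.416, -2.008, -0.0]
contact_force: [-0.4, -0.1, -2.9]
width: 0.589
time_s: 10.93
tool_pos: [589.6, -103.8, 92.7]
orientation: [-2.416, -2.008, 0.0]
contact_force: [-0.3, -0.4, -2.3]
width: 0.584
```

```bash
python3 -m jog '0 0 0.7 0 0 0;0 0 1.4 0 0 0;0 0 2 0 0 0;0 0 2 0 0 0;0 0 2 0 0 0';python3 -m jog '0 0 0.7 0 0 0;0 0 1.4 0 0 0;0 0 2 0 0 0;0 0 2 0 0 0;0 0 2 0 0 0'
```

```text
time_s: 11.35
tool_pos: [589.6, -103.8, 90.7]
orientation: [-2.416, -2.008, 0.0]
contact_force: [-0.6, -0.2, -3.0]
width: 0.586
time_s: 11.77
tool_pos: [589.6, -103.8, 88.7]
orientation: [-2.416, -2.008, 0.0]
contact_force: [-0.1, -0.1, -2.7]
width: 0.584
```

```bash
python3 -m jog '0 0 0.7 0 0 0;0 0 1.4 0 0 0;0 0 2 0 0 0;0 0 2 0 0 0;0 0 2 0 0 0'
```

```text
time_s: 12.18
tool_pos: [589.6, -103.8, 86.7]
orientation: [-2.416, -2.008, 0.0]
contact_force: [1.2, -1.4, -2.7]
width: 0.587
```

The tab is in the keyway: the hub is 8 mm below collar level with no load. I'll press home in small steps.

```bash
python3 -m jog '0 0 0.7 0 0 0;0 0 1.4 0 0 0;0 0 2 0 0 0;0 0 2 0 0 0;0 0 2 0 0 0'; python3 -m jog '0 0 0.5 0 0 0;0 0 1 0 0 0;0 0 1 0 0 0;0 0 1 0 0 0'
```

```text
time_s: 12.6
tool_pos: [589.6, -103.8, 84.7]
orientation: [-2.416, -2.008, 0.0]
contact_force: [0.5, -0.2, -2.5]
width: 0.586
time_s: 12.93
tool_pos: [589.7, -103.8, 83.8]
orientation: [2.416, 2.008, 0.0]
contact_force: [0.2, 0.0, -2.9]
width: 0.584
```

```bash
python3 -m jog '0 0 0.4 0 0 0;0 0 0.4 0 0 0;0 0 0.4 0 0 0'; python3 -m jog '0 0 0.3 0 0 0;0 0 0.3 0 0 0;0 0 0.3 0 0 0'
```

```text
time_s: 13.18
tool_pos: [589.7, -103.8, 83.5]
orientation: [2.416, 2.008, -0.0]
contact_force: [-1.0, -0.0, -1.7]
width: 0.585
time_s: 13.43
tool_pos: [589.7, -103.8, 83.5]
orientation: [2.416, 2.008, 0.0]
contact_force: [-2.0, 0.6, 1.5]
width: 0.587
```

```bash
python3 -m jog '0 0 0.4 0 0 0;0 0 0.4 0 0 0;0 0 0.4 0 0 0'; python3 -m jog '0 0 -0.5 0 0 0;0 0 -0.5 0 0 0;0 0 -0.5 0 0 0;0 0 -0.5 0 0 0;0 0 -0.5 0 0 0;0 0 -0.5 0 0 0;0 0 -0.5 0 0 0;0 0 -0.5 0 0 0' 86; python3 -m jog '0 0 -10 0 0 0;0 0 -30 0 0 0;0 0 -60 0 0 0;0 0 -90 0 0 0;0 0 -120 0 0 0;0 0 -120 0 0 0;0 0 -120 0 0 0;0 0 -120 0 0 0'
```

```text
time_s: 13.68
tool_pos: [589.7, -103.8, 83.5]
orientation: [2.416, 2.008, -0.0]
contact_force: [-4.2, 1.3, 7.0]
width: 0.583
time_s: 14.35
tool_pos: [589.7, -103.8, 83.2]
orientation: [-2.416, -2.008, 0.0]
contact_force: [0.7, -0.3, -0.3]
width: 0.974
time_s: 15.02
tool_pos: [589.4, -103.7, 203.3]
orientation: [2.416, 2.008, 0.0]
contact_force: [-0.3, -0.7, -0.3]
width: 0.977
```

```bash
python3 -m jog '0 90 0 0 0 0;0 90 0 0 0 0;0 90 0 0 0 0;0 90 0 0 0 0;0 90 0 0 0 0;0 90 0 0 0 0' ; python3 - <<'E'
from h import *
w=get_image("wrist");a=get_image("scene");b=get_image("side")
f=lambda i,x,y,ww,h:cv2.resize(i[y:y+h,x:x+ww],(400,300),interpolation=cv2.INTER_CUBIC)
cv2.imwrite("pics/f.png",np.vstack([np.hstack([cv2.resize(a,(400,300)),f(b,288,140,100,75)]),np.hstack([f(a,246,160,100,75),f(w,200,20,240,180)])]))
cv2.imwrite("pics/fscene.png",a);cv2.imwrite("pics/fside.png",b);print(observe()["tool_pos"],observe()["contact_force"])
for n,im in (("scene",a),("side",b)):
    h=cv2.cvtColor(im,cv2.COLOR_BGR2HSV);m=(h[...,0]>95)&(h[...,0]<125)&(h[...,1]>130)
    k=np.zeros_like(m);p=px(n,(590,-103.5,107)).astype(int);k[p[1]-25:p[1]+30,p[0]-25:p[0]+25]=1
    m&=k;t=m&(h[...,2]>95);print(n,circ(n,cv2.convexHull(big(t)),107))
E
```

```text
time_s: 15.52
tool_pos: [676.8, -119.8, 202.3]
orientation: [-2.414, -2.007, 0.002]
contact_force: [-0.0, 0.5, -0.3]
width: 0.973
[ 677.33249504 -119.9421919   203.80126409] [ 1.37524056 -0.21247626 -0.38893658]
scene (array([ 588.35443664, -100.77423454]), np.float64(23.309958817798282))
side (array([ 589.44562465, -101.80968904]), np.float64(24.851502926706956))
```

View pics/f.png

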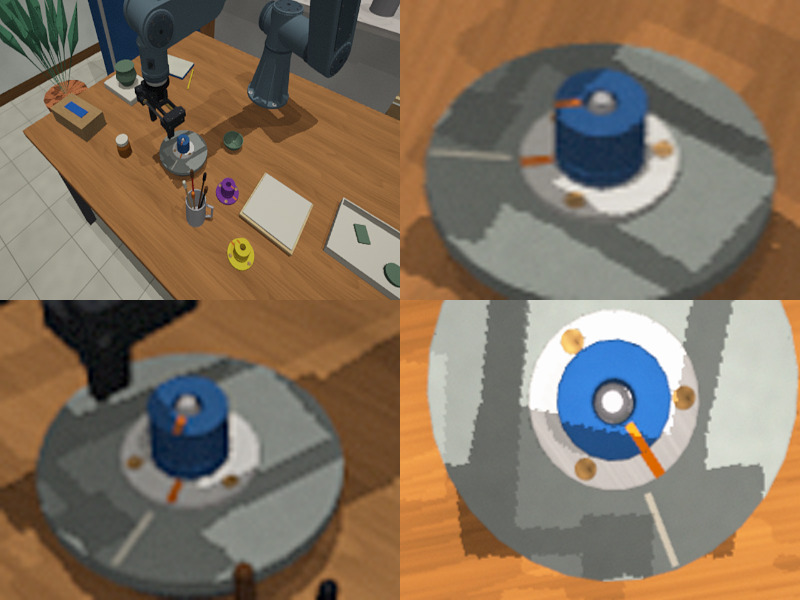

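The hub sits flat on the plate with the spindle tip showing centred in its bore. The gripper is clear, and the mug, bowl and jar look unmoved. I'll let it settle and hand in.

```bash
python3 -m jog '0 0 0 0 0 0;0 0 0 0 0 0;0 0 0 0 0 0'; python3 -c "
from plant import *
print(close_job())"
```

```text
time_s: 15.92
tool_pos: [678.0, -120.2, 203.8]
orientation: [2.415, 2.008, 0.001]
contact_force: [-0.1, -0.3, -1.2]
width: 0.978
the job is handed in; nothing more can be done
None
```

The blue hub is on the spindle with its tab in the keyway and its flange on the plate. I released it and handed the job in at about 16 s; no verdict was reported.

- **What I did:** I gripped the barrel and read the keyway in the wrist camera at about 0.40 rad. I threaded the hub with its tab about 0.13 rad short of that, turned it counter-clockwise at collar height and lowered it home. It slid in at first try, so little searching was needed.
- **Fit:** The hub stopped at TCP height 83.5 mm, against 83.6 mm expected for fully home. The highest force I read was about 8 N, in the final press; readings came only at the end of each move.
- **Final pictures:** The flange lies flat and the spindle tip is centred in the bore. By eye, the mug, bowl, jar and look-alikes are where they were. The gripper is clear.
- **Disagreement:** The fixed cameras put the hub's axis 2 to 3 mm (side and scene views) from the arm's reading at release. The side view's offset is within the 2 mm calibration error, the scene view's a little over it. The scene view's circle fit also came out small, 23.3 mm radius against the barrel's 26 mm.

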